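# Uncouple the flower trolley's drawbar

### The arm

A 6-joint arm with a two-finger parallel gripper is mounted at the origin on a cart in front of the work surface, level with it; the furniture and walls round the work are solid. World frame = base frame: x ahead of the robot, y to its left, z up, the work surface at z = 0. Lengths are in m, angles in rad, forces in N, time in s.
With the tool pointing down it reaches from about 0.35 to 0.775 m from the base axis. Payload 5.5 kg.
Tool frame: the origin (TCP) lies at the very end of the fingers, on their centre line; the grasp point (between the pads) lies 19 mm behind it; x points along the fingers, y is the direction in which the jaws open and shut, and the axes are right-handed (so a half turn about x gives the same grasp; the last joint's range is limited). The gripper opens to 85 mm and grips with 20 to 120 N. Pads are 22 mm wide; open, the fingers measure 114 mm over their backs; the gripper's body (76 mm by 85 mm) begins 54 mm behind the grasp point. The pads swing forward as they close: fully open they stand 13 mm farther back than shut.
Start: joints at [-1.414, 0.313, 0.046, 1.304, 0, 1.431], TCP at [0.168, -0.55, 0.231] pointing down, gripper open.
Joint ranges: [-2.76, 2.76], [-0.86, 1.69], [-1.03, 1.26], [-2.2, 2.34], [-1.47, 1.5], [-3.14, 3.14]. Speed limits (rad/s): [2.57, 2.57, 3.14, 3.14, 3.14, 3.14].

### API

Orientations are given as a unit quaternion [w, x, y, z].
In Python, from workcell import readout, cams, env, finder gives the robot as it stands.
- The arm moves only by the tool drive_tool, never from a script. Its argument "moves" is a list that holds one entry, the list of rows, each a list of 7 numbers: the shift along the tool's x, y, z in m, then the turn, a rotation vector about the tool's x, y, z in rad, then the closure in counts, from 0 (fully open) to 255 (shut). A call has exactly 5 rows; each row is the pose to reach, as a shift and turn from the pose measured when the call began, along the tool's axes at that moment; what a row does not reach only later rows make up. A row lasts 1/8 s, in which the tool goes at most 62.5 mm and 10.7 degrees, less where a joint would pass 70% of its speed; a pose out of reach is approached as far as the arm can. A call with a gripper value outside its range is refused whole. The fingers move at their own pace and stop on an object; "squeeze" is the grip in N (left out, the last holds). Time passes only in rows, so rows that repeat a pose let the fingers close, or fill a call up. It gives the time, the measured TCP pose, the force and the opening at its end, in the units of the state.
- readout.get_state(): the state, without advancing time (a new reading comes with each control period).
- cams.read_camera(name): name is "scene" or "top"; returns the picture (384x512x3 uint8, blue, green, red); there is no depth.
- cams.camera_params(name): a dict with "mtx" (3x3 intrinsics, pixels), "R" (3x3) and "t" (3): a world point X has camera coordinates R X + t. Camera axes: x right, y down, z forward; pixel columns grow to the right and rows downward; lengths in m; the calibration is good to about 2 mm. A picture is of the moment at which its call begins. camera_params takes no time and is no camera call.
- env.hand_in(): hands the job in, once; it reports no verdict.
Trained networks look in the newest picture that a camera, given by its name, has taken for a name from the list of things; names that differ only in an ending like _2 or _b are one class to them, and where a whole thing is asked for, a point or a joint stands for the part that bears it (a point fixed in the world has none). Each returns a list of dicts, best first, with "conf" (0 to 1); they miss things now and then, are a little off and sometimes report something else, mostly with a low value. They report only what shows in the picture. A call takes as long as a camera call. They do not tell look-alikes from the thing itself.
- finder.regions_of(camera, name): "pixels" (384x512 bool, what is visible of it) and "point" ([column, row] in pixels, amid what is visible of it).
The state is a dict: "clock": time; "joint_pos": joint angles; "qvel": joint speeds; "tau": joint torques, N m; "tcp_pos": TCP position; "orientation": TCP orientation; "wrist_force": force on the tool from outside, world axes, zero at the start; "ft_torque": the same for the moment, N m; "finger_gap": finger opening in m.
Only numpy, scipy, OpenCV 4.12 (cv2) and the standard library are available. Lean on these libraries where they do the work, as an engineer would, in place of code of your own. Each camera call takes 0.05 s, during which the arm holds its last target.

### The job

Uncouple the flower trolley's drawbar from the hitch ball on the plywood stand: first draw the locking pin up out of the latch and put it into the larger of the two clay pots that flank the stand, leaving the pot upright. Then pull the spring latch sideways by its upright black handle and, keeping hold of that handle, lift the coupler at least 7 cm off its ball. Finish holding it raised and still, without letting go, and leave the small pot, tape roll, jar and ribbon spool where they are.

Things in the scene. Friction and masses are not known exactly. Their poses are not given: they have to be found in the camera images.
- hitch_base: Fixed plywood board, 360 x 130 x 18 mm, on the table, carrying the ball mount and the drawbar's pivot. Origin: centre of its underside, on the table. Its x axis runs along the board from the ball end (at x = -130 mm) to the pivot end (x = +130 mm), z up. The steel ball (38 mm across, top 68 mm above the table) stands at (-130, 0) mm. The grey drawbar lies along the board over its centre line, top 81 mm above the table.
- ball_top (a point): Top of the steel ball, fixed, 68 mm above the table (hidden in the coupler cup at the start).
- pivot (a point): Centre of the drawbar's pivot bolt, 70 mm above the table; the bolt is level, along the board's y axis. The drawbar swings up about it and falls down again when it is let go.
- coupler (a point): Centre of the top of the coupler, a dark steel cup 58 mm across and 36 mm high at the free end of the drawbar, upside down over the ball; 260 mm from the pivot, 81 mm above the table when seated.
- hitch_tongue (a joint): Angle of the drawbar about its pivot, rad: 0 seated on the ball, grows as the coupler is raised, stop at 0.7 (0.28 rad raises the coupler by about 7 cm). Lifting it at the latch handle takes about 3 N; it carries the latch with it.
- hitch_latch (a joint): Slide of the spring latch, m: 0 closed, grows as the latch is pulled out along the board's -y direction, stop at 0.016. Its plate lies under the ball, and the coupler comes free from about 0.009. The pull is about 3.5 N at first and 8 N at the stop; it springs shut when let go. While the locking pin is in, it has only a few mm of play and stays locked.
- latch_grip (a point): Centre of the part to grip of the latch's upright black handle, at the outer (board -y) side of the coupler, 44.5 mm from the centre line and 110 mm above the table when closed. The handle is 26 mm along the board, 14 mm across (the direction of the pull), and stands from 87 to 129 mm above the table, wholly above the coupler cup; its axes are the board's while the drawbar is down.
- pin_knob (a point): Centre of the black upright knob of the loose locking pin (40 g): knob 18 mm in diameter, free from 82 to 116 mm above the table when in place, with a steel collar 20 mm across and 3 mm thick below it and an 8 mm steel shank that reaches 54 mm below this point. z points up along the pin. It stands loosely in a hole beside the drawbar, 70 mm from the latch handle towards the pivot; a lift straight up of 40 mm or more frees it.
- large_pot_mouth (a point): Centre of the mouth of the larger clay pot, which is loose, open, 95 mm across at the rim and 85 mm high, standing on the table; inside about 75 mm across at the mouth. It stands at the left or the right of the board's front end (another pot far back on the table is not meant); the smaller pot stands on the other side.
- small_pot_mid (a point): Half-way up the smaller clay pot, 75 mm across and 70 mm high: leave it alone.
- tape_mid (a point): Centre of the tape roll, 100 mm across, 25 mm high, flat on the table: leave it alone.
- jar_mid (a point): Half-way up the jar, 81 mm across, 141 mm high: leave it alone.
- spool_mid (a point): Half-way up the ribbon spool, 100 mm across, 50 mm high: leave it alone.
There are look-alikes about, which are no part of the job. Leave any purple look-alike of the part that bears large_pot_mouth alone.

How it is judged:
By the outcome, as a careful person would: the job done as asked, in the order asked, and still so for the second after the job is handed in, while the arm keeps its last pose, push and grip.
It also fails if it takes over 48 s, if anything falls off the work surface, if the arm or the gripper's body presses on something with over 40 N, if the wrist force passes 120 N, or if a joint passes its speed limit or range.

## Working session

There is one attempt and no reset: what is moved stays moved. The work goes in short steps, Python scripts to look and compute and a tool call to move; the robot and the scene stay as the last step left them, time stands still between calls to the robot, and variables do not carry over. Pictures are saved under pics/ and viewed, and the job is handed in when it is done.

Besides the shell and the picture viewer there is one more tool, called by a JSON object that holds its "fn" and its "kwargs", one argument or row to a line. drive_tool: Moves the arm, as the interface text tells. Its arguments: {"type":"object","properties":{"moves":{"type":"array"},"squeeze":{"type":"number"}},"required":["moves"]}

```bash
mkdir -p pics; ls; python3 - <<'E'
from workcell import readout,cams
import cv2
for n in("scene","top"):
    im=cams.read_camera(n);cv2.imwrite(f"pics/{n}0.png",im)
    p=cams.camera_params(n);print(n,p)
s=readout.get_state();print(s)
E
```

```text
pics
scene {'mtx': array([[385.95047689,   0.        , 255.53139633],
       [  0.        , 385.95047689, 191.3815204 ],
       [  0.        ,   0.        ,   1.        ]]), 'R': array([[-0.76454522, -0.64455721, -0.00407419],
       [-0.32364694,  0.38934655, -0.86235835],
       [ 0.55742557, -0.65799336, -0.50628201]]), 't': array([0.43889741, 0.28191286, 0.89370363])}
top {'mtx': array([[435.5316939 ,   0.        , 254.5106137 ],
       [  0.        , 435.5316939 , 201.84467066],
       [  0.        ,   0.        ,   1.        ]]), 'R': array([[-1.58511476e-02, -9.99874269e-01, -4.33101732e-04],
       [-9.78162097e-01,  1.55967164e-02, -2.07257459e-01],
       [ 2.07238155e-01, -2.86162489e-03, -9.78286337e-01]]), 't': array([-0.03948667,  0.61065483,  1.4539357 ])}
{'clock': 0.1, 'joint_pos': array([-1.41357632e+00,  3.13926336e-01,  4.51452199e-02,  1.30358889e+00,
        6.27827371e-06,  1.43121524e+00]), 'qvel': array([-0.0009147 , -0.00148917,  0.00352004, -0.0003795 , -0.00139657,
       -0.00124982]), 'tau': array([ 2.72318866e-03, -4.81728816e+01,  2.99242938e+01,  1.28690206e-02,
       -9.16694262e-05, -5.15027892e-06]), 'tcp_pos': array([ 0.16810199, -0.54943533,  0.23051896]), 'orientation': array([-0.10399389, -0.69933195, -0.10510664,  0.69933732]), 'wrist_force': array([ 0.60244402, -0.27945016, -1.02163271]), 'ft_torque': array([-0.01477746, -0.00148455,  0.01128319]), 'finger_gap': 0.08533298808093448}
```

View pics/scene0.png

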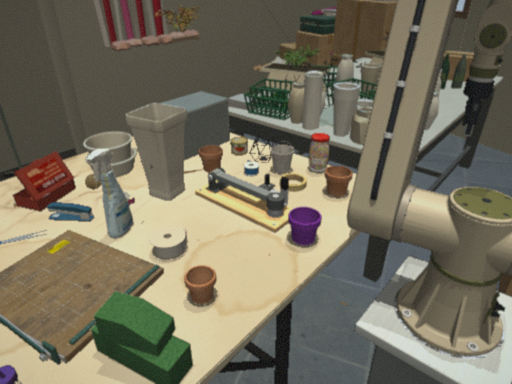

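View pics/top0.png

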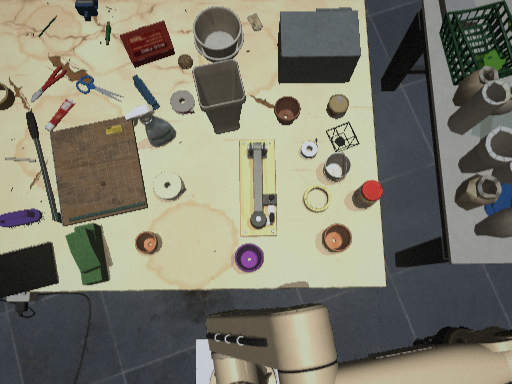

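```bash
cat >h.py <<'E'
import numpy as np,cv2
from workcell import readout,cams,env,finder
P={n:cams.camera_params(n) for n in("scene","top")}
def ray(n,uv):
    p=P[n];d=np.linalg.inv(p["mtx"])@[uv[0],uv[1],1.];R=p["R"]
    return -R.T@p["t"],R.T@d
def atz(n,uv,z):
    c,d=ray(n,uv);return c+d*(z-c[2])/d[2]
def proj(n,X):
    p=P[n];q=p["mtx"]@(p["R"]@np.asarray(X)+p["t"]);return q[:2]/q[2]
def tri(a,b):
    A=[];B=[]
    for n,uv in(("scene",a),("top",b)):
        c,d=ray(n,uv);d=d/np.linalg.norm(d);M=np.eye(3)-np.outer(d,d);A.append(M);B.append(M@c)
    return np.linalg.lstsq(np.vstack(A),np.hstack(B),rcond=None)[0]
E
python3 - <<'E'
from h import *
for n in("scene","top"):
    im=cams.read_camera(n)
    for k in["hitch_base","coupler","latch_grip","pin_knob","large_pot_mouth","small_pot_mid"]:
        for r in finder.regions_of(n,k)[:4]:
            m=r["pixels"];ys,xs=np.nonzero(m)
            print(n,k,round(r["conf"],2),np.round(r["point"],1),m.sum(),xs.min(),xs.max(),ys.min(),ys.max())
            if k=="hitch_base" : np.save(f"base_{n}.npy",m) if r["conf"]>.4 else 0
    b=(225,125,120,125) if n=="top" else(185,150,120,90)
    x,y,w,h=b
    cv2.imwrite(f"pics/{n}c.png",cv2.resize(im[y:y+h,x:x+w],None,fx=4.8,fy=4.8,interpolation=cv2.INTER_CUBIC))
E
```

```text
scene hitch_base 0.73 [247.  199.9] 3132 196 290 170 230
scene hitch_base 0.54 [168.4 243.6] 1095 149 186 226 260
scene coupler 0.97 [263.1 189.6] 1173 213 288 169 210
scene latch_grip 0.73 [252.1 198.4] 3213 196 290 169 231
scene latch_grip 0.69 [279.5 188.3] 225 270 289 176 203
scene pin_knob 0.53 [267.3 181.6] 68 264 269 174 186
scene large_pot_mouth 0.87 [301.9 221.9] 1023 288 320 206 245
scene large_pot_mouth 0.65 [336.8 179.3] 698 324 352 166 196
scene small_pot_mid 0.78 [200.6 284.2] 891 184 214 266 302
scene small_pot_mid 0.57 [250.4 200.1] 3222 196 291 168 231
scene small_pot_mid 0.29 [260.9 190.4] 1226 213 288 169 210
top hitch_base 0.6 [257.8 187.2] 3456 239 276 139 235
top coupler 0.72 [257.9 202.5] 1117 250 277 142 227
top latch_grip 0.66 [271.  214.6] 82 267 273 205 223
top large_pot_mouth 0.77 [337.5 234.8] 637 323 351 224 251
top large_pot_mouth 0.59 [248.6 253.3] 562 236 261 243 270
top small_pot_mid 0.76 [145.2 239.4] 365 136 157 231 251
```

```bash
ls pics
```

```text
scene0.png
scenec.png
top0.png
topc.png
```

View pics/topc.png

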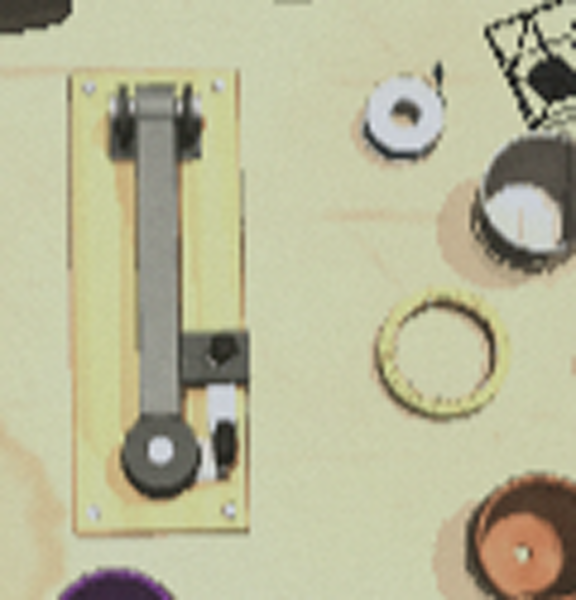

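View pics/scenec.png

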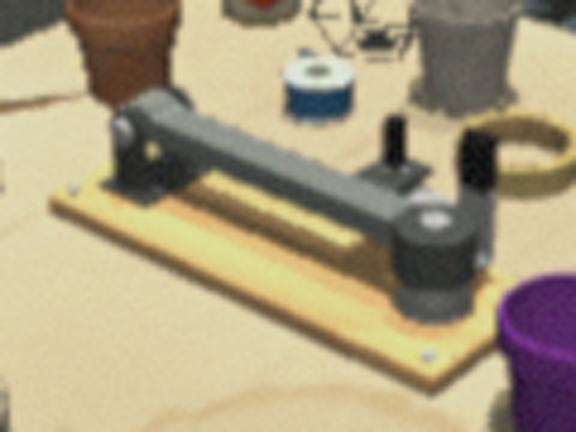

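```bash
cat >fit.py <<'E'
from h import *
from scipy.optimize import least_squares
t=lambda u,v:(225+u/4.8-.4,125+v/4.8-.4)
s=lambda u,v:(185+u/4.8-.4,150+v/4.8-.4)
obs=[("top",t(68,70),(.18,.065,.018)),("top",t(239,70),(.18,-.065,.018)),("top",t(248,533),(-.18,-.065,.018)),("top",t(75,533),(-.18,.065,.018)),
("top",t(160,449),(-.13,0,.081)),("scene",s(435,218),(-.13,0,.081)),("scene",s(433,385),(-.18,.065,.018)),("scene",s(50,197),(.18,.065,.018)),
("scene",s(478,132),(-.13,-.0445,.129)),("scene",s(395,118),(-.06,-.0445,.116))]
def W(p,q):
    c,S=np.cos(p[2]),np.sin(p[2]);return np.array([p[0]+c*q[0]-S*q[1],p[1]+S*q[0]+c*q[1],q[2]])
f=lambda p:np.hstack([proj(n,W(p,q))-uv for n,uv,q in obs])
r=least_squares(f,[.7,0,0],loss="soft_l1");p=r.x
if __name__=="__main__":
    print(p);print(f(p).reshape(-1,2).round(1))
    for q in[(-.13,0,.081),(-.13,-.0445,.11),(-.06,-.0445,.099),(.13,0,.07)]:print(W(p,q).round(4))
    print("knob cand top:",proj("top",W(p,(-.06,-.0445,.116))),t(222,345))
    print("handle top:",proj("top",W(p,(-.13,-.0445,.129))),t(226,425))
    print("knob tri",tri(s(395,118),t(222,342)))
    print("pot",atz("top",(337,237),.085))
    print("pots tri",tri((338,172),(337,236)))
E
python3 fit.py
python3 - <<'E'
from h import *
a=cams.read_camera("top")[215:275,295:375];b=cams.read_camera("scene")[155:215,305:385]
cv2.imwrite("pics/pot.png",cv2.resize(np.hstack([a,b]),None,fx=5,fy=5,interpolation=cv2.INTER_CUBIC))
print(readout.get_state()["clock"])
E
```

```text
[ 0.67537213 -0.06060398 -0.00288188]
[[ 0.4  0.6]
 [-0.2  0.2]
 [ 0.2  0.3]
 [-0.5  0.8]
 [ 0.1  1.1]
 [-0.2  0.3]
 [-0.3 -2.4]
 [-1.3 -1.8]
 [-0.1 -0.7]
 [-0.3 -0.8]]
[ 0.5454 -0.0602  0.081 ]
[ 0.5452 -0.1047  0.11  ]
[ 0.6152 -0.1049  0.099 ]
[ 0.8054 -0.061   0.07  ]
knob cand top: [271.01178203 196.85173127] (270.85, 196.475)
handle top: [271.59622203 216.63844257] (271.68333333333334, 213.14166666666668)
knob tri [ 0.61751356 -0.10584794  0.11251088]
pot [ 0.47968553 -0.32579761  0.085     ]
pots tri [ 0.48113284 -0.32910248  0.07631946]
0.9
```

View pics/pot.png

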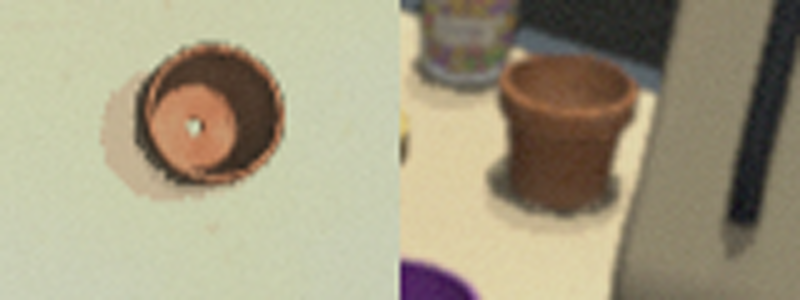

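```bash
cat >go.py <<'E'
from h import *
from scipy.spatial.transform import Rotation as Ro
import sys
def st(): 
    s=readout.get_state();q=s["orientation"];R=Ro.from_quat([q[1],q[2],q[3],q[0]]);return s,R
def delta(pos,Rt=None):
    s,R=st();d=R.inv().apply(np.array(pos)-s["tcp_pos"])
    w=np.zeros(3) if Rt is None else (R.inv()*Rt).as_rotvec()
    print("clock",s["clock"],"tcp",s["tcp_pos"].round(4),"F",s["wrist_force"].round(2),"gap",round(s["finger_gap"],4));print("shift",d.round(4),"rot",w.round(4))
def down(yaw,pitch=0):
    # tool x down, tool y along world y rotated by yaw ; pitch about board y
    y=np.array([-np.sin(yaw),np.cos(yaw),0]);x=np.array([0,0,-1.]);z=np.cross(x,y)
    return Ro.from_rotvec(pitch*y)*Ro.from_matrix(np.c_[x,y,z])
E
python3 - <<'E'
from go import *
s,R=st();print(R.as_matrix().round(3))
for yaw in(-.003,np.pi-.003):delta((.616,-.105,.20),down(yaw))
E
```

```text
[[ 0.     0.292 -0.956]
 [-0.    -0.956 -0.292]
 [-1.     0.    -0.   ]]
clock 0.9 tcp [ 0.1682 -0.5499  0.2314] F [-0.29  0.32  0.15] gap 0.0853
shift [ 0.0313 -0.2945 -0.5584] rot [-2.8418e+00  2.0000e-04 -0.0000e+00]
clock 0.9 tcp [ 0.1682 -0.5499  0.2314] F [-0.29  0.32  0.15] gap 0.0853
shift [ 0.0313 -0.2945 -0.5584] rot [ 2.998e-01 -0.000e+00 -1.000e-04]
```

{"fn": "drive_tool", "kwargs": {
  "moves": [
    [[0, -0.02, -0.037, -0.18, 0, 0, 0], [0, -0.04, -0.074, -0.36, 0, 0, 0], [0, -0.06, -0.111, -0.54, 0, 0, 0], [0, -0.08, -0.148, -0.72, 0, 0, 0], [0, -0.1, -0.185, -0.9, 0, 0, 0]]
  ],
  "squeeze": 40
}}

```text
clock: 1.52
tcp_pos: [0.3167, -0.3992, 0.2315]
orientation: [-0.4, -0.583, -0.4, 0.583]
wrist_force: [1.1, -0.7, -0.4]
finger_gap: 0.0852
```

```bash
python3 - <<'E'
from go import *
delta((.616,-.105,.20),down(-.003));print(st()[0]["joint_pos"].round(2))
E
```

```text
clock 1.525 tcp [ 0.3167 -0.3992  0.2315] F [ 1.05 -0.67 -0.43] gap 0.0852
shift [ 0.0314  0.1733 -0.3822] rot [-1.9361e+00  7.0000e-04  0.0000e+00]
[-1.06  0.19 -0.12  1.26  0.    0.88]
```

{"fn": "drive_tool", "kwargs": {
  "moves": [
    [[0.004, 0.017, -0.038, -0.18, 0, 0, 0], [0.008, 0.034, -0.076, -0.36, 0, 0, 0], [0.012, 0.051, -0.114, -0.54, 0, 0, 0], [0.016, 0.068, -0.152, -0.72, 0, 0, 0], [0.02, 0.085, -0.19, -0.9, 0, 0, 0]]
  ]
}}

```text
clock: 2.15
tcp_pos: [0.4653, -0.2516, 0.2115]
orientation: [0.615, 0.349, 0.614, -0.349]
wrist_force: [0.1, -0.8, 0.0]
finger_gap: 0.0853
```

```bash
python3 - <<'E'
from go import *
delta((.616,-.105,.20),down(-.003));print(st()[0]["joint_pos"].round(2))
E
```

```text
clock 2.15 tcp [ 0.4653 -0.2516  0.2115] F [ 0.09 -0.81  0.02] gap 0.0853
shift [ 0.0115  0.2045 -0.0487] rot [-1.0301e+00  1.1000e-03  4.0000e-04]
[-0.65  0.23 -0.11  1.23 -0.    0.39]
```

{"fn": "drive_tool", "kwargs": {
  "moves": [
    [[0.002, 0.04, -0.009, -0.18, 0, 0, 0], [0.004, 0.08, -0.019, -0.36, 0, 0, 0], [0.006, 0.12, -0.028, -0.54, 0, 0, 0], [0.008, 0.16, -0.038, -0.72, 0, 0, 0], [0.0115, 0.2045, -0.0487, -0.9, 0, 0, 0]]
  ]
}}

```text
clock: 2.78
tcp_pos: [0.617, -0.1041, 0.2001]
orientation: [0.706, 0.045, 0.705, -0.045]
wrist_force: [-0.0, -0.5, -0.6]
finger_gap: 0.0851
```

```bash
python3 - <<'E'
from go import *
delta((.616,-.105,.20),down(-.003));print(st()[0]["joint_pos"].round(2))
delta((.616,-.105,.087),down(-.003))
im=cams.read_camera("top");sc=cams.read_camera("scene")
a=im[120:250,220:350];b=sc[110:240,200:330]
cv2.imwrite("pics/a1.png",cv2.resize(np.hstack([a,b]),None,fx=3,fy=3,interpolation=cv2.INTER_CUBIC))
E
```

```text
clock 2.775 tcp [ 0.617  -0.1041  0.2001] F [-0.03 -0.53 -0.55] gap 0.0851
shift [ 0.0001 -0.001  -0.0009] rot [-0.1245  0.0012  0.0011]
[-0.3   0.42  0.13  1.27 -0.   -0.17]
clock 2.775 tcp [ 0.617  -0.1041  0.2001] F [-0.03 -0.53 -0.55] gap 0.0851
shift [ 0.1131 -0.0009 -0.001 ] rot [-0.1245  0.0012  0.0011]
```

View pics/a1.png

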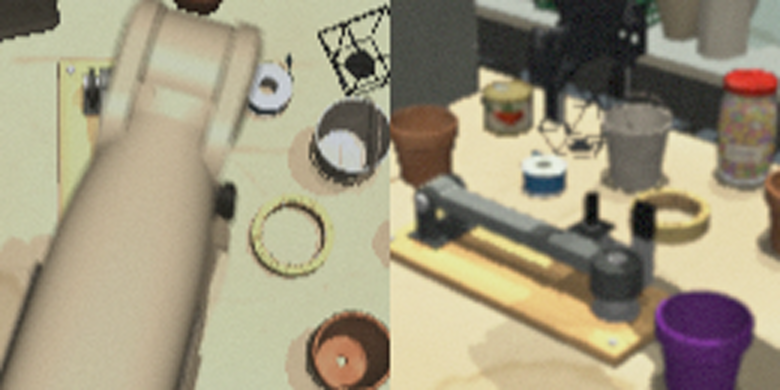

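{"fn": "drive_tool", "kwargs": {
  "moves": [
    [[0.03, -0.001, -0.001, -0.1245, 0, 0, 0], [0.06, -0.001, -0.001, -0.1245, 0, 0, 0], [0.085, -0.001, -0.001, -0.1245, 0, 0, 0], [0.105, -0.001, -0.001, -0.1245, 0, 0, 0], [0.112, -0.001, -0.001, -0.1245, 0, 0, 0]]
  ]
}}

```text
clock: 3.5
tcp_pos: [0.6159, -0.103, 0.0857]
orientation: [0.707, 0.001, 0.708, -0.001]
wrist_force: [0.7, -0.4, 0.7]
finger_gap: 0.0852
```

```bash
python3 - <<'E'
from go import *
delta((.616,-.105,.087),down(-.003))
sc=cams.read_camera("scene")
b=sc[110:240,200:330]
cv2.imwrite("pics/a2.png",cv2.resize(b,None,fx=4.5,fy=4.5,interpolation=cv2.INTER_CUBIC))
E
```

```text
clock 3.5 tcp [ 0.6159 -0.103   0.0857] F [ 0.71 -0.41  0.66] gap 0.0852
shift [-0.0013 -0.002   0.0001] rot [-0.0004 -0.0014 -0.0007]
```

View pics/a2.png

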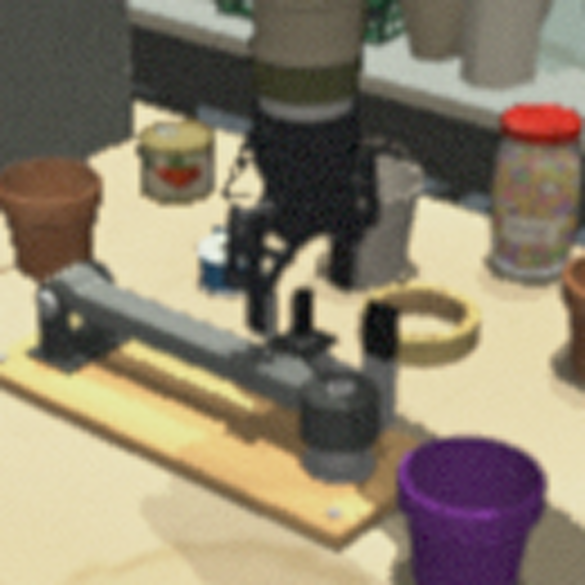

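{"fn": "drive_tool", "kwargs": {
  "moves": [
    [[-0.002, -0.002, 0, 0, 0, 0, 120], [-0.002, -0.002, 0, 0, 0, 0, 255], [-0.002, -0.002, 0, 0, 0, 0, 255], [-0.002, -0.002, 0, 0, 0, 0, 255], [-0.002, -0.002, 0, 0, 0, 0, 255]]
  ],
  "squeeze": 40
}}

```text
clock: 4.18
tcp_pos: [0.6165, -0.105, 0.0882]
orientation: [0.707, 0.001, 0.707, -0.001]
wrist_force: [-0.5, -0.4, 3.5]
finger_gap: 0.0168
```

{"fn": "drive_tool", "kwargs": {
  "moves": [
    [[-0.015, 0, 0, 0, 0, 0, 255], [-0.035, 0, 0, 0, 0, 0, 255], [-0.06, 0, 0, 0, 0, 0, 255], [-0.095, 0, 0, 0, 0, 0, 255], [-0.125, 0, 0, 0, 0, 0, 255]]
  ]
}}

```text
clock: 4.8
tcp_pos: [0.6165, -0.105, 0.2153]
orientation: [0.707, 0.001, 0.707, -0.001]
wrist_force: [0.5, -0.7, 0.5]
finger_gap: 0.0164
```

```bash
python3 - <<'E'
from go import *
delta((.480,-.328,.215),down(-.003))
sc=cams.read_camera("scene")
b=sc[90:220,200:330]
cv2.imwrite("pics/a3.png",cv2.resize(b,None,fx=4.5,fy=4.5,interpolation=cv2.INTER_CUBIC))
E
```

```text
clock 4.8 tcp [ 0.6165 -0.105   0.2153] F [ 0.46 -0.74  0.53] gap 0.0164
shift [ 2.000e-04 -2.234e-01 -1.359e-01] rot [-0.      0.0006 -0.0001]
```

View pics/a3.png

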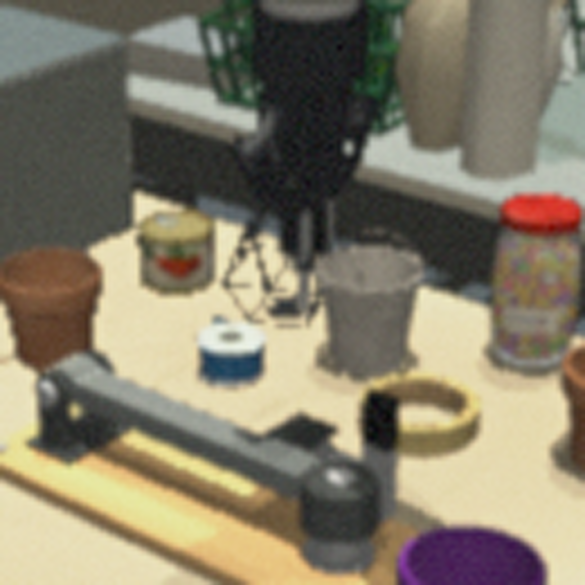

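{"fn": "drive_tool", "kwargs": {
  "moves": [
    [[0, -0.04, -0.024, 0, 0, 0, 255], [0, -0.09, -0.055, 0, 0, 0, 255], [0, -0.14, -0.085, 0, 0, 0, 255], [0, -0.19, -0.116, 0, 0, 0, 255], [0, -0.2235, -0.136, 0, 0, 0, 255]]
  ]
}}

```text
clock: 5.48
tcp_pos: [0.48, -0.3306, 0.22]
orientation: [0.71, 0.001, 0.705, -0.003]
wrist_force: [-0.3, -0.6, -0.4]
finger_gap: 0.0162
```

{"fn": "drive_tool", "kwargs": {
  "moves": [
    [[0, 0, 0, 0, 0, 0, 255], [0, 0, 0, 0, 0, 0, 255], [0, 0, 0, 0, 0, 0, 255], [0, 0, 0, 0, 0, 0, 255], [0, 0, 0, 0, 0, 0, 255]]
  ]
}}

```text
clock: 6.1
tcp_pos: [0.4805, -0.3298, 0.22]
orientation: [0.71, 0.0, 0.705, -0.002]
wrist_force: [-0.6, 0.1, 0.6]
finger_gap: 0.0166
```

```bash
python3 - <<'E'
from go import *
delta((.480,-.328,.215),down(-.003))
sc=cams.read_camera("scene")
im=cams.read_camera("top");a=im[170:300,270:400]
b=sc[90:220,260:390]
cv2.imwrite("pics/a4.png",cv2.resize(np.hstack([a,b]),None,fx=3,fy=3,interpolation=cv2.INTER_CUBIC))
for n in("scene","top"):print(proj(n,(.48,-.328,.085)),proj(n,(.48,-.328,.18)))
E
```

```text
clock 6.1 tcp [ 0.4805 -0.3298  0.22  ] F [-0.6   0.05  0.6 ] gap 0.0166
shift [ 0.005   0.0018 -0.0005] rot [-0.0003  0.0069  0.0022]
[337.40044179 169.84447479] [340.34630344 144.45137326]
[337.6464297  236.89705984] [343.23935601 233.0387722 ]
```

View pics/a4.png

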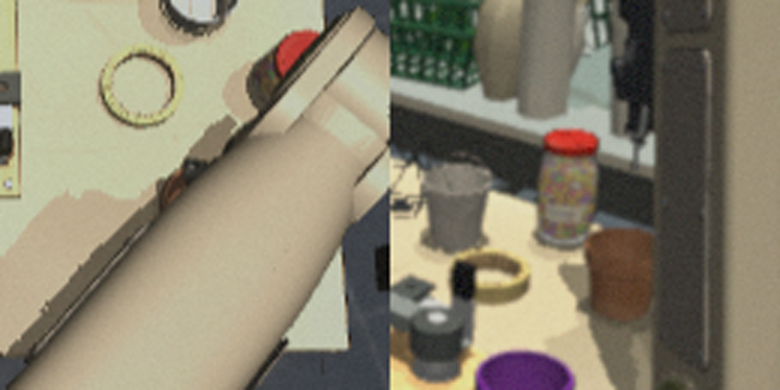

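{"fn": "drive_tool", "kwargs": {
  "moves": [
    [[0.04, 0.001, 0, 0, 0.006, 0, 255], [0.08, 0.002, 0, 0, 0.006, 0, 255], [0.11, 0.002, 0, 0, 0.006, 0, 255], [0.13, 0.002, 0, 0, 0.006, 0, 255], [0.138, 0.002, 0, 0, 0.006, 0, 255]]
  ]
}}

```text
clock: 6.82
tcp_pos: [0.4806, -0.3277, 0.0806]
orientation: [0.707, 0.001, 0.707, -0.002]
wrist_force: [0.7, -0.2, -0.2]
finger_gap: 0.0164
```

```bash
python3 - <<'E'
from go import *
delta((.480,-.328,.078),down(-.003))
sc=cams.read_camera("scene")
im=cams.read_camera("top");a=im[170:300,270:400]
b=sc[90:220,260:390]
cv2.imwrite("pics/a5.png",cv2.resize(np.hstack([a,b]),None,fx=3,fy=3,interpolation=cv2.INTER_CUBIC))
E
```

```text
clock 6.825 tcp [ 0.4806 -0.3277  0.0806] F [ 0.69 -0.15 -0.24] gap 0.0164
shift [ 0.0026 -0.0003 -0.0006] rot [-0.0007 -0.0009  0.0007]
```

View pics/a5.png

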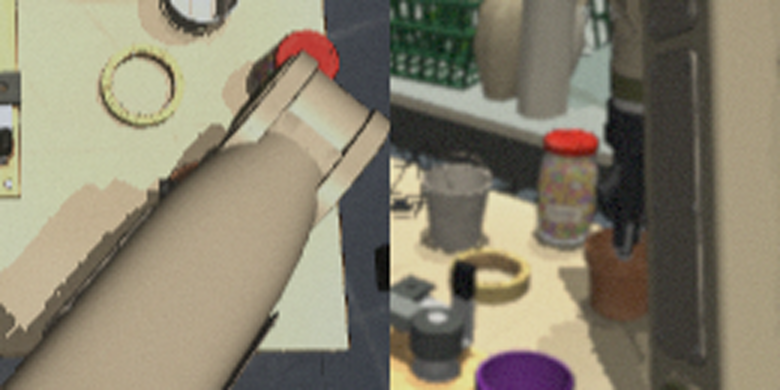

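{"fn": "drive_tool", "kwargs": {
  "moves": [
    [[0, 0, 0, 0, 0, 0, 185], [0, 0, 0, 0, 0, 0, 175], [0, 0, 0, 0, 0, 0, 175], [0, 0, 0, 0, 0, 0, 175], [0, 0, 0, 0, 0, 0, 175]]
  ]
}}

```text
clock: 7.55
tcp_pos: [0.481, -0.3281, 0.0815]
orientation: [0.707, 0.001, 0.707, -0.002]
wrist_force: [0.3, 0.3, 0.1]
finger_gap: 0.0267
```

{"fn": "drive_tool", "kwargs": {
  "moves": [
    [[-0.02, 0, 0, 0, 0, 0, 175], [-0.05, 0, 0, 0, 0, 0, 175], [-0.08, 0, 0, 0, 0, 0, 175], [-0.11, 0, 0, 0, 0, 0, 150], [-0.13, 0, 0, 0, 0, 0, 150]]
  ]
}}

```text
clock: 8.18
tcp_pos: [0.4813, -0.3282, 0.2132]
orientation: [0.708, 0.0, 0.707, -0.002]
wrist_force: [0.5, -0.8, 0.3]
finger_gap: 0.0351
```

```bash
python3 - <<'E'
from go import *
delta((.545,-.105,.21),down(-.003))
sc=cams.read_camera("scene")
im=cams.read_camera("top");a=im[170:300,270:400]
b=sc[90:220,260:390]
cv2.imwrite("pics/a6.png",cv2.resize(np.hstack([a,b]),None,fx=3,fy=3,interpolation=cv2.INTER_CUBIC))
E
```

```text
clock 8.175 tcp [ 0.4813 -0.3282  0.2132] F [ 0.49 -0.82  0.27] gap 0.0351
shift [0.0026 0.2235 0.0628] rot [-0.0007  0.0014  0.0027]
```

View pics/a6.png

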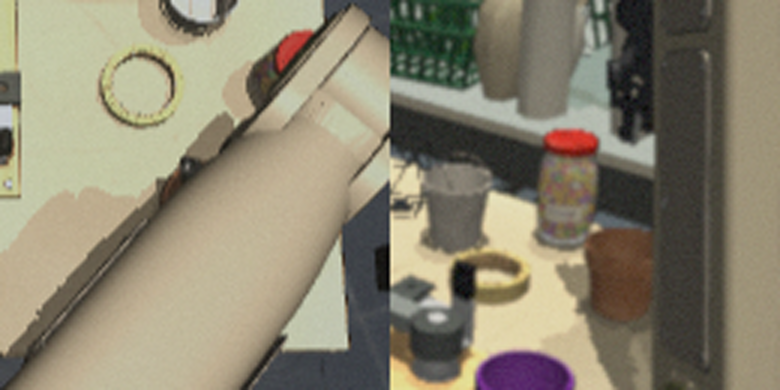

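{"fn": "drive_tool", "kwargs": {
  "moves": [
    [[0, 0.045, 0.013, 0, 0, 0, 120], [0, 0.09, 0.026, 0, 0, 0, 80], [0, 0.14, 0.039, 0, 0, 0, 60], [0, 0.19, 0.052, 0, 0, 0, 60], [0.003, 0.2235, 0.063, 0, 0, 0, 60]]
  ]
}}

```text
clock: 8.9
tcp_pos: [0.5457, -0.1034, 0.2092]
orientation: [0.708, -0.001, 0.706, -0.002]
wrist_force: [0.5, -0.3, 0.4]
finger_gap: 0.0653
```

```bash
python3 - <<'E'
from go import *
delta((.545,-.105,.092),down(-.003))
sc=cams.read_camera("scene")
im=cams.read_camera("top");a=im[190:270,290:370]
b=sc[110:240,200:330]
cv2.imwrite("pics/a7.png",np.hstack([cv2.resize(a,(400,400),interpolation=cv2.INTER_CUBIC),cv2.resize(b,(400,400),interpolation=cv2.INTER_CUBIC)]))
from fit import W,p
for q in[(-.143,-.0375,.129),(-.117,-.0375,.129),(-.143,-.0515,.129),(-.13,-.0445,.129),(-.13,-.0445,.087)]:print((proj("scene",W(p,q))-(200,110))/130*400+(400,0))
E
```

```text
clock 8.9 tcp [ 0.5457 -0.1034  0.2092] F [ 0.51 -0.32  0.38] gap 0.0653
shift [ 0.1172 -0.0012 -0.001 ] rot [0.0006 0.0025 0.0041]
[665.11978734 210.8325918 ]
[644.42117719 202.98147552]
[673.36849167 205.74822214]
[658.86258583 204.36176655]
[657.49821729 240.34587234]
```

View pics/a7.png

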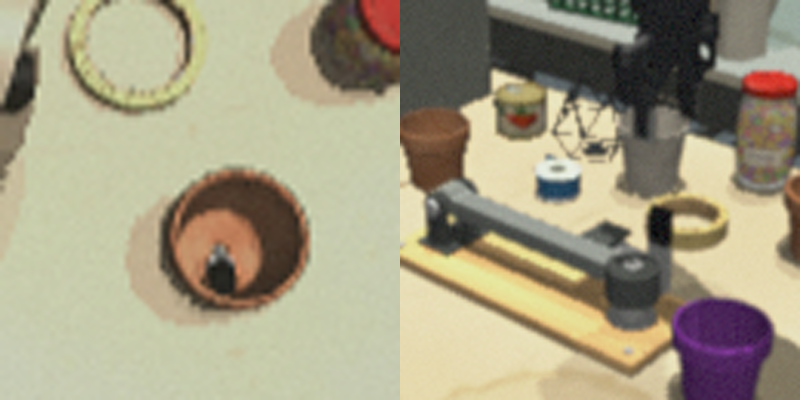

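{"fn": "drive_tool", "kwargs": {
  "moves": [
    [[0.035, -0.001, -0.001, 0, 0, 0, 60], [0.07, -0.001, -0.001, 0, 0, 0, 60], [0.095, -0.001, -0.001, 0, 0.002, 0.003, 60], [0.11, -0.001, -0.001, 0, 0.002, 0.003, 60], [0.115, -0.001, -0.001, 0, 0.002, 0.003, 60]]
  ]
}}

```text
clock: 9.62
tcp_pos: [0.5443, -0.1038, 0.0926]
orientation: [0.706, 0.0, 0.708, 0.0]
wrist_force: [-0.3, -0.2, -0.4]
finger_gap: 0.0655
```

```bash
python3 - <<'E'
from go import *
delta((.545,-.105,.092),down(-.003))
sc=cams.read_camera("scene")
b=sc[110:240,200:330]
cv2.imwrite("pics/a8.png",cv2.resize(b,(585,585),interpolation=cv2.INTER_CUBIC))
E
```

```text
clock 9.625 tcp [ 0.5443 -0.1038  0.0926] F [-0.34 -0.23 -0.43] gap 0.0655
shift [ 0.0006 -0.0012  0.0007] rot [ 0.0033 -0.0019 -0.0003]
```

View pics/a8.png

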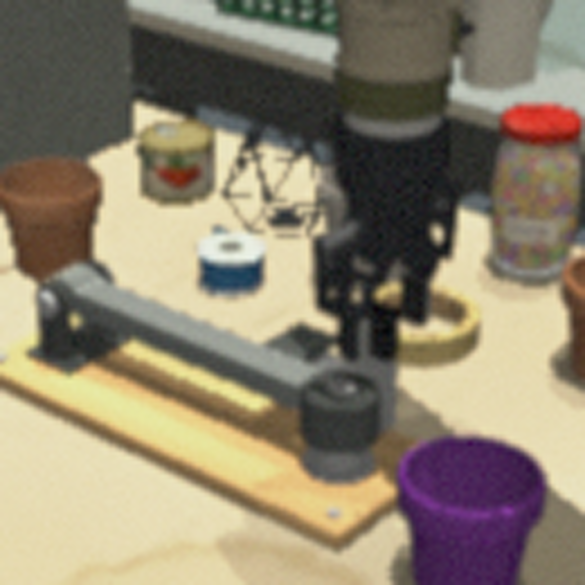

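Straddling the handle; close.

{"fn": "drive_tool", "kwargs": {
  "moves": [
    [[0, -0.001, 0.001, 0, 0, 0, 150], [0, -0.001, 0.001, 0, 0, 0, 255], [0, -0.001, 0.001, 0, 0, 0, 255], [0, -0.001, 0.001, 0, 0, 0, 255], [0, -0.001, 0.001, 0, 0, 0, 255]]
  ],
  "squeeze": 70
}}

```text
clock: 10.3
tcp_pos: [0.5461, -0.1044, 0.0936]
orientation: [0.707, -0.0, 0.707, 0.001]
wrist_force: [-0.4, 4.0, 5.3]
finger_gap: 0.013
```

```bash
python3 - <<'E'
from go import *
delta((.545,-.105,.092),down(-.003));print(st()[0]["ft_torque"])
sc=cams.read_camera("scene")
b=sc[110:240,200:330]
cv2.imwrite("pics/a9.png",cv2.resize(b,(585,585),interpolation=cv2.INTER_CUBIC))
E
```

```text
clock 10.3 tcp [ 0.5461 -0.1044  0.0936] F [-0.44  4.02  5.26] gap 0.013
shift [ 0.0016 -0.0006 -0.0011] rot [ 0.0039  0.0001 -0.0006]
[ 0.73359367 -0.00418364 -0.02263467]
```

View pics/a9.png

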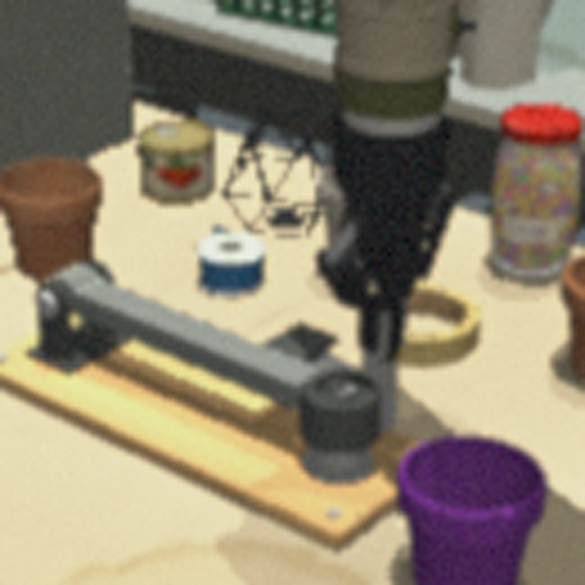

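{"fn": "drive_tool", "kwargs": {
  "moves": [
    [[0, -0.003, 0, 0, 0, 0, 255], [0, -0.006, 0, 0, 0, 0, 255], [0, -0.009, 0, 0, 0, 0, 255], [0, -0.012, 0, 0, 0, 0, 255], [0, -0.013, 0, 0, 0, 0, 255]]
  ]
}}

```text
clock: 10.98
tcp_pos: [0.5461, -0.1168, 0.0937]
orientation: [0.707, 0.0, 0.707, 0.001]
wrist_force: [-0.4, 7.1, 4.5]
finger_gap: 0.013
```

```bash
python3 - <<'E'
from go import *
s,R=st();print(s["tcp_pos"],s["wrist_force"],s["ft_torque"],s["joint_pos"].round(2))
sc=cams.read_camera("scene")
b=sc[110:240,200:330]
cv2.imwrite("pics/a10.png",cv2.resize(b,(585,585),interpolation=cv2.INTER_CUBIC))
# lift plan: handle point & tcp rotate about pivot
from fit import W,p
piv=W(p,(.13,0,.07));tcp=s["tcp_pos"];yax=np.array([-np.sin(p[2]),np.cos(p[2]),0])
for th in(.04,.08,.12,.16,.2,.24,.28,.32,.36):
    Q=Ro.from_rotvec(th*yax);n=piv+Q.apply(tcp-piv)
    print(th,R.inv().apply(n-tcp).round(4),(R.inv()*Q*R).as_rotvec().round(3),(n[2]-tcp[2]).round(4), (W(p,(-.13,0,.081))-piv, (Q.apply(W(p,(-.13,0,.081))-piv)+piv)[2])[1].round(3))
E
```

```text
[ 0.5461402  -0.1167806   0.09365532] [-0.39392458  7.12691519  4.54035091] [ 1.10804305 -0.06916088 -0.07546504] [-0.36  0.36 -0.24  0.97  0.   -0.36]
0.04 [-0.0103  0.      0.0012] [0.   0.04 0.  ] 0.0103 0.091
0.08 [-0.0206  0.      0.0027] [0.   0.08 0.  ] 0.0206 0.102
0.12 [-0.0308  0.0001  0.0047] [0.   0.12 0.  ] 0.0308 0.112
0.16 [-0.041   0.0001  0.0071] [0.    0.16  0.001] 0.041 0.122
0.2 [-0.051   0.0001  0.0099] [0.    0.2   0.001] 0.051 0.132
0.24 [-0.0609  0.0001  0.0131] [0.001 0.24  0.001] 0.0609 0.142
0.28 [-0.0707  0.0001  0.0166] [0.001 0.28  0.001] 0.0707 0.152
0.32 [-0.0803  0.0001  0.0206] [0.001 0.32  0.001] 0.0803 0.162
0.36 [-0.0897  0.0001  0.025 ] [0.001 0.36  0.001] 0.0897 0.172
```

View pics/a10.png

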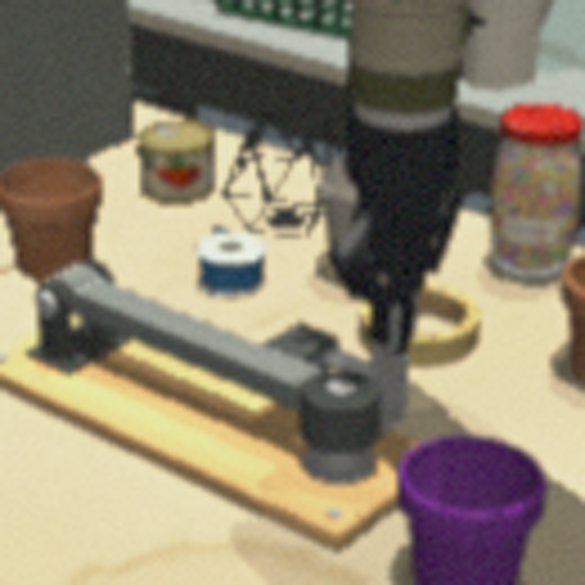

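{"fn": "drive_tool", "kwargs": {
  "moves": [
    [[-0.0103, 0, 0.0012, 0, 0.04, 0, 255], [-0.0206, 0, 0.0027, 0, 0.08, 0, 255], [-0.0308, 0, 0.0047, 0, 0.12, 0, 255], [-0.041, 0, 0.0071, 0, 0.16, 0, 255], [-0.051, 0, 0.0099, 0, 0.2, 0, 255]]
  ]
}}

```text
clock: 11.65
tcp_pos: [0.5556, -0.1161, 0.1442]
orientation: [0.632, 0.001, 0.775, 0.002]
wrist_force: [-1.5, 6.4, -1.4]
finger_gap: 0.013
```

```bash
python3 - <<'E'
from go import *
s,R=st();print(s["tcp_pos"],s["wrist_force"],s["ft_torque"],s["finger_gap"])
sc=cams.read_camera("scene")
b=sc[90:220,200:330]
cv2.imwrite("pics/a11.png",cv2.resize(b,(585,585),interpolation=cv2.INTER_CUBIC))
from fit import W,p
piv=W(p,(.13,0,.07));yax=np.array([-np.sin(p[2]),np.cos(p[2]),0])
tcp=np.array([0.5461,-0.1168,0.0937]);
v0=tcp-piv;v=s["tcp_pos"]-piv
print("th pos",np.arctan2(v[2],-v[0])-np.arctan2(v0[2],-v0[0]),"r",np.hypot(v0[0],v0[2]),np.hypot(v[0],v[2]))
for th in(.2,.24,.28,.32,.34,.36,.38):
    Q=Ro.from_rotvec(th*yax);n=piv+Q.apply(tcp-piv)
    print(th,R.inv().apply(n-s["tcp_pos"]).round(4),(R.inv()*Q*down(0)).as_rotvec().round(3))
E
```

```text
[ 0.55559797 -0.11607411  0.14418926] [-1.46458783  6.4441105  -1.35876869] [ 0.75900208 -0.8303109  -0.31852831] 0.012985917110236916
th pos 0.197569514263278 r 0.2603525450371372 0.2605588342913299
0.2 [-0.0006 -0.0008  0.0003] [ 0.002 -0.002 -0.003]
0.24 [-0.0109 -0.0007  0.0014] [ 0.002  0.038 -0.003]
0.28 [-0.0212 -0.0007  0.0029] [ 0.002  0.078 -0.003]
0.32 [-0.0314 -0.0007  0.0049] [ 0.002  0.118 -0.003]
0.34 [-0.0365 -0.0007  0.006 ] [ 0.002  0.138 -0.003]
0.36 [-0.0416 -0.0007  0.0073] [ 0.003  0.158 -0.003]
0.38 [-0.0466 -0.0006  0.0086] [ 0.003  0.178 -0.003]
```

View pics/a11.png

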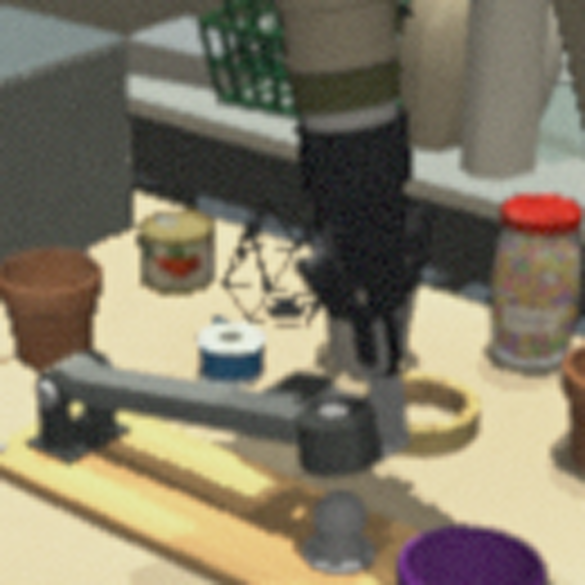

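The coupler is off the ball, now raised about 5 cm; continue to about 0.36 rad.

{"fn": "drive_tool", "kwargs": {
  "moves": [
    [[-0.0109, -0.001, 0.0014, 0, 0.038, 0, 255], [-0.0212, -0.001, 0.0029, 0, 0.078, 0, 255], [-0.0314, -0.001, 0.0049, 0, 0.118, 0, 255], [-0.0416, -0.001, 0.0073, 0, 0.158, 0, 255], [-0.0416, -0.001, 0.0073, 0, 0.158, 0, 255]]
  ]
}}

```text
clock: 12.32
tcp_pos: [0.5707, -0.1165, 0.1836]
orientation: [0.566, 0.001, 0.824, 0.003]
wrist_force: [-5.0, 7.2, 0.2]
finger_gap: 0.0128
```

{"fn": "drive_tool", "kwargs": {
  "moves": [
    [[0, 0, 0, 0, 0, 0, 255], [0, 0, 0, 0, 0, 0, 255], [0, 0, 0, 0, 0, 0, 255], [0, 0, 0, 0, 0, 0, 255], [0, 0, 0, 0, 0, 0, 255]]
  ]
}}

```text
clock: 12.95
tcp_pos: [0.5702, -0.1157, 0.1829]
orientation: [0.566, 0.001, 0.825, 0.004]
wrist_force: [-1.1, 7.3, -0.4]
finger_gap: 0.0134
```

```bash
python3 - <<'E'
from go import *
s,R=st();print(s["tcp_pos"],s["wrist_force"],s["ft_torque"],s["finger_gap"],np.abs(s["qvel"]).max())
sc=cams.read_camera("scene");im=cams.read_camera("top")
cv2.imwrite("pics/a12.png",np.hstack([cv2.resize(sc[90:220,200:330],(390,390),interpolation=cv2.INTER_CUBIC),cv2.resize(im[150:280,240:370],(390,390),interpolation=cv2.INTER_CUBIC)]))
from fit import W,p
piv=W(p,(.13,0,.07))
tcp=np.array([0.5461,-0.1168,0.0937]);v0=tcp-piv;v=s["tcp_pos"]-piv
th=np.arctan2(v[2],-v[0])-np.arctan2(v0[2],-v0[0]);print("th",th,np.hypot(v[0],v[2]))
yax=np.array([-np.sin(p[2]),np.cos(p[2]),0]);Q=Ro.from_rotvec(th*yax);c=piv+Q.apply(W(p,(-.13,0,.081))-piv)
print(c,(proj("scene",c)-(200,90))*3)
E
```

```text
[ 0.57016401 -0.11571536  0.18287502] [-1.1061024   7.32528072 -0.38550708] [ 0.56691521 -0.56225596 -0.42558026] 0.013448414114146573 0.002247652018055058
th 0.35627828912333726 0.26088958677999585
[ 0.5655369  -0.06028745  0.17099427] [211.11383347 232.35216095]
```

View pics/a12.png

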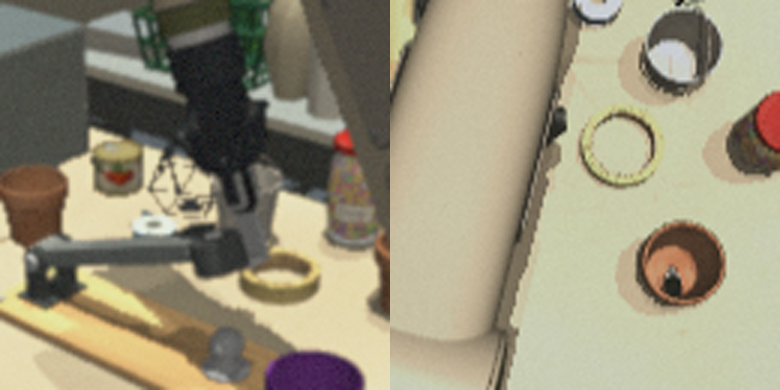

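```bash
python3 -c "
from workcell import env
print(env.hand_in())"
```

```text
the job is handed in; nothing more can be done
None
```

I uncoupled the drawbar and handed the job in at about 13 s. The order was the one asked:

1. I drew the locking pin straight up out of the latch and dropped it into the larger clay pot, the one on the robot's right. The purple, rear and small pots were not touched.
2. I gripped the latch handle and pulled it about 12.5 mm sideways.
3. Still holding the handle, I lifted the coupler along its arc.

**Last checks:**
- **Coupler:** the drawbar is at about 0.356 rad, which puts the coupler about 9 cm above its seat. The scene picture shows it clear of the bare ball.
- **Hold:** the handle is gripped with a 13.4 mm finger gap and a 7.3 N spring pull. The arm is still, with joint speeds near 0.002 rad/s.
- **Pot and pin:** the top picture shows the pin inside the large pot, which is upright and has not moved.
- **Other items:** the tape roll (as I took it) and jar look unmoved. I did not look again at the small pot or the ribbon spool at the end, but the arm never went near the small pot. I never located the spool with the finder.

**Disagreements:** the scene camera put the board and pot about 2 pixels off my fit, so I relied on the top camera. Both grasps and the drop into the pot worked.

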